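# Unlatch the jewellery chest and pack its drawer

### The arm

A 6-joint arm with a two-finger parallel gripper is mounted at the origin on the work surface. World frame = base frame: x ahead of the robot, y to its left, z up, the work surface at z = 0. Lengths are in m, angles in rad, forces in N, time in s.
With the tool pointing down it reaches from about 0.375 to 0.925 m from the base axis. Payload 5.7 kg.
Tool frame: the origin (TCP) lies on the centre line of the jaws, within the pads' length; the fingertips stand 17 mm ahead of it and the grasp point (between the pads) lies 2 mm behind it; z points along the fingers, y is the line along which they close (so a half turn about z gives the same grasp; the last joint's range is limited). The gripper opens to 88 mm and grips with 3 to 60 N. Pads are 20 mm wide; open, the fingers measure 115 mm over their backs; the gripper's body (75 mm by 178 mm) begins 61 mm behind the grasp point.
Start: joints at [-1.463, 0.359, 1.51, -0, 1.272, -0.115], TCP at [0.133, -0.585, 0.24] pointing down, gripper open.
Joint ranges: [-2.97, 2.97], [-1.01, 2.36], [0.21, 2.38], [-0.96, 4.11], [0.2, 2.71], [-2.98, 2.98]. Speed limits (rad/s): [2.39, 2.39, 3.14, 3.14, 3.14, 3.14].

### API

Orientations are given as a rotation vector (axis times angle).
In Python, from rig import r gives the robot as it stands.
- The arm moves only by the tool jog_arm, never from a script. Its argument "rows" is a list of rows, each a list of 3 entries, a list of its own where there are three numbers: the shift along the tool's x, y, z in m, then the turn, a rotation vector about the tool's x, y, z in rad, then the gripper's target within -1 to 1 (fully open at 1, half-way at 0, shut at -1). In form: [[[x, y, z], [wx, wy, wz], fingers], ...]. A call has 1 to 10 rows; each row shifts and turns the commanded pose from where the row before left it, along the tool's axes as they then stand; what a row does not reach is not made up. A row lasts 1/12 s, in which the tool goes at most 41.7 mm and 7.16 degrees, less where a joint would pass 70% of its speed; a pose out of reach is approached as far as the arm can. A call is refused whole if a number of a shift passes 0.0417 or a number of a turn 0.125, either way. A call with a gripper value outside its range is refused whole. The fingers move at their own pace and stop on an object; "grip_force" is the grip in N (left out, the last holds). Time passes only in rows, so rows that do not move let the fingers close. It gives the time, the measured TCP pose, the force, the opening and the grip force at its end, in the units of the state.
- r.state(): the state, without advancing time (a new reading comes with each control period).
- r.grab_frame(name): name is "side" or "top" or "wrist"; returns a dict with "pixels" (480x640x3 uint8, red, green, blue), "range_z" (480x640 float32, m along the optical axis (not along the pixel's ray), 0 where there is no reading), "fx", "fy", "cx", "cy" (pixels), "R" (3x3) and "t" (3): a world point X has camera coordinates R X + t; the wrist camera has in their place "mount" (4x4, takes a point from camera to tool coordinates, whose origin is the TCP and whose axes are the flange's). Camera axes: x right, y down, z forward; pixel columns grow to the right and rows downward; lengths in m; the calibration is good to about 2 mm. A picture is of the moment at which its call begins: read the wrist's pose just before it.
- r.job_done(): hands the job in; it is judged then, once.
The state is a dict: "time": time; "qpos": joint angles; "dq": joint speeds; "joint_efforts": joint torques, N m; "ee_pos": TCP position; "eef_rot": TCP orientation; "contact_force": force on the tool from outside, world axes, zero at the start; "moment": the same for the moment, N m; "width": opening from 0.0 (shut) to 1.0 (fully open); "finger_force": force on a finger pad.
Only numpy, scipy, OpenCV 4.12 (cv2) and the standard library are available. Lean on these libraries where they do the work, as an engineer would, in place of code of your own. Each camera call takes 0.05 s, during which the arm holds its last target. There are 200 camera calls.

### The job

The chest's drawer is bolted, and a swinging keeper stops the bolt: swing the keeper well aside, slide the bolt all the way back, and pull the drawer all the way out. Then lay the two L-shaped trinket boxes in the drawer so that both lie flat on its floor, nested together to fill it, leave the drawer open, and do not disturb the other things on the dresser.

Things in the scene. Friction and masses are not known exactly. Their poses are not given: they have to be found in the camera images.
- chest: fixed wooden jewellery chest with one drawer, 160 deep (x) x 180 wide (y) x 68 mm high; origin at the centre of its underside on the dresser, x towards its back (the drawer opens to its -x), y along its front, z up. Keeper and bolt lie on its top in one line along y, 66 mm forward (-x) of the centre; their knobs reach 100 mm above the dresser
- keeper (a joint): angle of the keeper, a flat brass arm 50 x 16 x 8 mm swinging about a vertical pivot: 0 to 0.15 = pointing from the pivot to the chest's -y, its end facing the bolt's end, so the bolt cannot slide; grows anticlockwise (seen from above) as the arm swings to the chest's back; 1.57 = pointing to chest +x, stop at 1.6. Friction 0.03 N m; stays where left
- keeper_pivot (a point): the keeper's vertical pivot axis, 88 mm above the dresser (the height of keeper_knob)
- keeper_knob (a point): middle of the round upright knob of the keeper (12 mm diameter, from 76 to 100 mm above the dresser), 42 mm from the pivot; moves with the keeper
- bolt (a joint): travel of the bolt, a flat brass bar 104 x 14 x 8 mm: 0 to 0.003 = shut, its -y end in front of an 18 mm upright lug of the drawer; grows along the chest's +y to 0.040; drawer free from about 0.016. Friction 0.8 N; stays where left. The keeper stops it after about 4 mm until swung some 0.6 rad aside
- bolt_knob (a point): middle of the round upright knob of the bolt (12 mm diameter, from 76 to 100 mm above the dresser); moves with the bolt; 48 mm from the shut keeper's knob
- drawer (a joint): travel of the drawer: 0 shut, 0.120 fully out, along the chest's -x. Friction 1.5 N; held shut by the bolt
- drawer_pull (a point): grip point of the drawer's pull, an upright brass fin in the middle of the drawer's front, 10 mm thick (along the chest's y), standing 34 mm out of the front and reaching from 30 to 70 mm above the dresser; the point is 55 mm above the dresser and 18 mm out of the front; moves with the drawer
- tray_floor (a point): centre of the drawer's inner floor, 12 mm above the dresser; axes like the chest's; moves with the drawer. Inside 104 (x) by 152 mm (y); walls 18 mm high, 4 mm thick; front panel to 67 mm above the dresser. The bolt's lug stands by the front of the -y wall (x = -26, y = -84 mm), up to 86 mm above the dresser. With the drawer out, its back wall is 12 mm clear of the chest
- lbox_a_center (a point): centre of an L-shaped wooden trinket box (100 g), half-way up (22 mm above its underside), over its centre of mass. On the 16 mm thick L stands a fin to lift it by, centred on this point: 34 mm long (along x), 12 mm thick (along y), from 16 to 44 mm above the underside. Axes as lbox_a, which gives the outline. Flat on the dresser left or right of the chest, any yaw
- lbox_b_center (a point): centre of an L-shaped wooden trinket box (100 g), half-way up (22 mm above its underside), over its centre of mass. On the 16 mm thick L stands a fin to lift it by, centred on this point: 34 mm long (along x), 12 mm thick (along y), from 16 to 44 mm above the underside. Axes as lbox_b, which gives the outline. Flat on the dresser left or right of the chest, any yaw
- lbox_a: the L-shaped box itself, same as its twin; origin on the underside, below lbox_a_center, z up. Outline: three 46 mm squares, the corner square centred at x = -15.3, y = -15.3 mm and the two arms at x = 30.7, y = -15.3 and x = -15.3, y = 30.7 mm, so each leg is 92 mm long; two of them tile 92 x 138 mm
- lbox_b: the L-shaped box itself, same as its twin; origin on the underside, below lbox_b_center, z up. Outline: three 46 mm squares, the corner square centred at x = -15.3, y = -15.3 mm and the two arms at x = 30.7, y = -15.3 and x = -15.3, y = 30.7 mm, so each leg is 92 mm long; two of them tile 92 x 138 mm
- lotion: bystander: clear pump-top lotion bottle, 62 mm wide, 142 mm high; origin under its centre
- tin: bystander: red enamel tin with twist cap, 68 mm wide, 64 mm high; origin under its centre
- skull: bystander: clay sugar-skull figurine, 64 mm wide, 78 mm high; origin under its centre
- comb: bystander: aluminium comb lying flat, 150 x 31 x 5 mm, long along its x; origin under its centre
- polish: bystander: nail-polish bottle, 28 mm wide, 66 mm high; origin under its centre
- jar: bystander: cream jar, 58 mm wide, 44 mm high; origin under its centre
Mind the look-alikes: they are no part of the job. What is shaped like the lbox_a but yellow is not meant. Leave any blue or purple look-alike of the lbox_b alone.

How it is judged:
By the outcome, as a careful person would: the job done as asked, in the order asked, and still so for the second after the job is handed in, with the robot touching nothing.
It also fails if it takes over 72 s, if anything falls off the work surface, if the arm or the gripper's body presses on something with over 40 N, if the wrist force passes 120 N, or if a joint passes its speed limit or range.

## Working session

There is one attempt and no reset: what is moved stays moved. The work goes in short steps, Python scripts to look and compute and a tool call to move; the robot and the scene stay as the last step left them, time stands still between calls to the robot, and variables do not carry over. Pictures are saved under pics/ and viewed, at most 10 in all, crops included, and the job is handed in when it is done.

Besides the shell and the picture viewer there is one more tool, called after "Emit:" by a JSON object that holds its "op" and its "data", one argument or row to a line. jog_arm: Moves the arm, as the interface text tells. Its arguments: {"type":"object","properties":{"rows":{"type":"array"},"grip_force":{"type":"number"}},"required":["rows"]}

```bash
mkdir -p pics; ls; python3 - <<'E'
from rig import r
import cv2,numpy as np
s=r.state(); print({k:np.round(v,3) for k,v in s.items()})
for n in("top","side"):
    f=r.grab_frame(n); np.savez(f"{n}0.npz",**f); cv2.imwrite(f"pics/{n}0.png",f["pixels"][:,:,::-1])
    print(n,f["fx"],f["cx"],f["cy"],f["R"],f["t"])
E
```

```text
pics
{'time': np.float64(0.0), 'qpos': array([-1.463,  0.359,  1.511,  0.   ,  1.272, -0.115]), 'dq': array([-0.001,  0.002,  0.   , -0.001,  0.001, -0.001]), 'joint_efforts': array([ 4.0000e-03, -5.1535e+01, -2.7072e+01,  6.8000e-02,  3.5000e-02,
       -0.0000e+00]), 'ee_pos': array([ 0.133, -0.585,  0.239]), 'eef_rot': array([-3.12 , -0.349, -0.   ]), 'contact_force': array([ 0.767, -0.952, -0.562]), 'moment': array([ 0.019,  0.014, -0.032]), 'finger_force': np.float64(0.0), 'width': np.float64(1.0)}
top 450.67761058660636 309.2241592671766 240.08495244608756 [[-0.01206268 -0.99988767  0.00889566]
 [-0.99520813  0.01114198 -0.09714237]
 [ 0.09703234 -0.01002483 -0.99523074]] [0.07565014 0.52896528 1.2497473 ]
side 461.54103016980525 321.52224201057663 240.24949990840523 [[-0.88424031 -0.4666964   0.01770705]
 [-0.35880345  0.65457044 -0.6654304 ]
 [ 0.29896347 -0.59475374 -0.74624985]] [0.4820367  0.20258808 0.94161954]
```

View pics/top0.png

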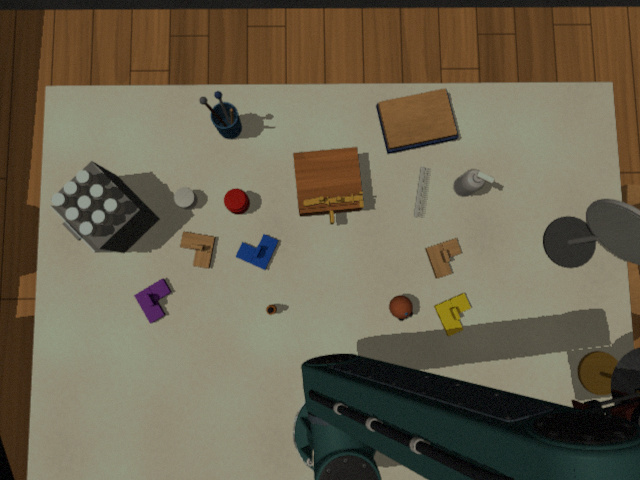

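View pics/side0.png

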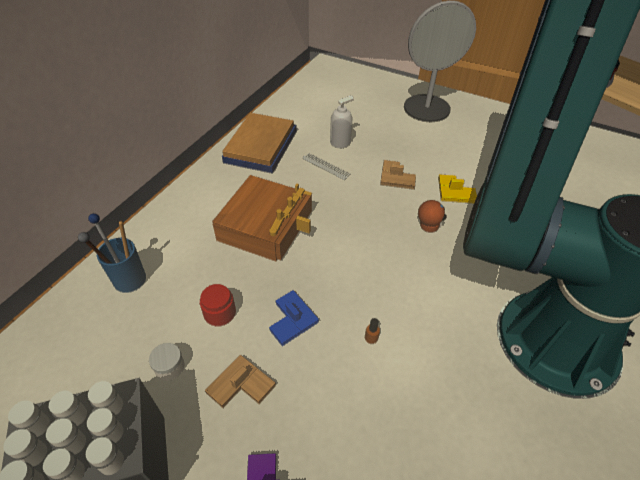

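The top view shows wooden L-boxes at (200,248) and (443,257). The things that could be taken for them are blue at (258,252), purple at (154,300) and yellow at (453,313). I choose the two bare-wood ones. The chest is at (328,182), with its brass keeper and bolt around (333,203) and its pull at (332,216). Next I'll measure these and check a crop.

```bash
cat > h.py <<'E'
import numpy as np,cv2
from scipy.spatial.transform import Rotation as Ro
def cam(f,s=None):
    """camera-to-world rotation and camera position"""
    if "mount" in f:
        M=np.asarray(f["mount"]);Rt=Ro.from_rotvec(s["eef_rot"]).as_matrix()
        return Rt@M[:3,:3],Rt@M[:3,3]+s["ee_pos"]
    R=np.asarray(f["R"]);return R.T,-R.T@np.asarray(f["t"])
def plane(f,uv,z,s=None):
    """pixels (N,2) -> world points on height z"""
    R,c=cam(f,s);uv=np.asarray(uv,float).reshape(-1,2)
    d=np.c_[(uv[:,0]-f["cx"])/f["fx"],(uv[:,1]-f["cy"])/f["fy"],np.ones(len(uv))]@R.T
    return c+d*((z-c[2])/d[:,2])[:,None]
def cloud(f,s=None):
    R,c=cam(f,s);v,u=np.mgrid[:480,:640];Z=f["range_z"]
    return np.stack([(u-f["cx"])/f["fx"]*Z,(v-f["cy"])/f["fy"]*Z,Z],-1)@R.T+c
def pix(f,P,s=None):
    R,c=cam(f,s);q=(np.asarray(P)-c)@R
    return np.array([f["fx"]*q[...,0]/q[...,2]+f["cx"],f["fy"]*q[...,1]/q[...,2]+f["cy"]])
def lbox(f,mask,s=None):
    """L outline mask (top face) -> centre xy, yaw"""
    c=max(cv2.findContours(mask.astype(np.uint8),cv2.RETR_EXTERNAL,cv2.CHAIN_APPROX_NONE)[0],key=cv2.contourArea)
    P=plane(f,c[:,0],.016,s)[:,:2]
    rc=cv2.minAreaRect((P*1000).astype(np.float32));b=cv2.boxPoints(rc)/1000
    far=[np.abs(np.linalg.norm(P-q,axis=1)).min() for q in b]
    k=int(np.argmax(far));m=b.mean(0);C=b[(k+2)%4]  # corner of the L opposite to the gap
    dg=(b[k]-C);dg/=np.linalg.norm(dg);yaw=np.arctan2(dg[1],dg[0])-np.pi/4
    Rz=np.array([[np.cos(yaw),-np.sin(yaw)],[np.sin(yaw),np.cos(yaw)]])
    # box centre in L coordinates: (7.7,7.7) mm
    return m-Rz@[.0077,.0077],(yaw+np.pi)%(2*np.pi)-np.pi,rc[1],far
E
python3 - <<'E'
import numpy as np,cv2;from h import *
f=dict(np.load("top0.npz"));X=cloud(f);p=f["pixels"];hsv=cv2.cvtColor(p,cv2.COLOR_RGB2HSV)
for n,(u,v) in dict(L=(200,248),R=(443,257)).items():
    w=np.zeros((480,640),bool);w[v-28:v+28,u-28:u+28]=1
    m=w&(hsv[...,1]>90)&(hsv[...,0]<25)&(X[...,2]>.006)
    if n=="R": m&=~((hsv[...,0]>22))
    o=lbox(f,m);print(n,m.sum(),np.round(o[0],4),round(o[1],3),o[2],np.round(o[3],3))
# chest
m=(X[...,2]>.055)&(X[...,2]<.11);m[:140]=0;m[225:]=0;m[:,:285]=0;m[:,375:]=0
m2=m&(np.abs(X[...,2]-.068)<.004)
c=max(cv2.findContours(m.astype(np.uint8),0,1)[0],key=cv2.contourArea)
c2=max(cv2.findContours(m2.astype(np.uint8),0,1)[0],key=cv2.contourArea)
for q in(c,c2):print(cv2.minAreaRect((plane(f,q[:,0],.068)[:,:2]*1000).astype(np.float32)))
k=m&(X[...,2]>.092);n,l,st,ce=cv2.connectedComponentsWithStats(k.astype(np.uint8))
for i in range(1,n):print(st[i,4],ce[i],plane(f,ce[i],.1))
for n,(u,v) in dict(polish=(272,309),tin=(236,201),skull=(401,307),blue=(258,252),yellow=(453,313),lotion=(472,183),comb=(422,190)).items():print(n,X[v,u].round(3))
img=p[130:340,130:490];cv2.imwrite("pics/c1.png",cv2.resize(img,None,fx=2.2,fy=2.2,interpolation=3)[:,:,::-1])
E
```

```text
L 772 [0.5134 0.3828] 1.385 (91.91765594482422, 90.38648223876953) [0.003 0.002 0.002 0.046]
R 798 [ 0.4802 -0.3092] -2.799 (89.94883728027344, 94.40817260742188) [0.004 0.045 0.004 0.003]
((675.1241455078125, 14.040199279785156), (206.54566955566406, 179.73243713378906), 4.950384140014648)
((676.20751953125, 14.308517456054688), (204.30264282226562, 179.49771118164062), 4.9176740646362305)
16 [321.  198.5] [[0.63448622 0.03723696 0.1       ]]
16 [338.5 198.5] [[ 0.63399864 -0.00982984  0.1       ]]
polish [0.34  0.173 0.062]
tin [0.637 0.271 0.06 ]
skull [ 0.342 -0.173  0.079]
blue [0.496 0.212 0.048]
yellow [ 0.321 -0.326  0.036]
lotion [ 0.673 -0.372  0.101]
comb [ 0.674 -0.261  0.006]
```

View pics/c1.png

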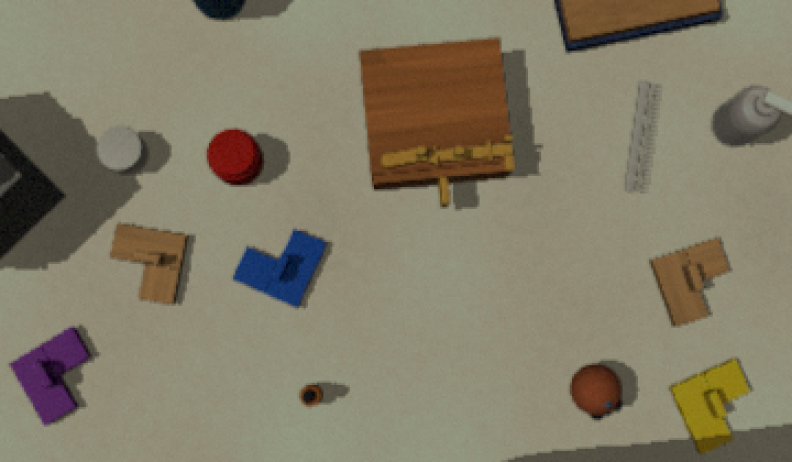

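Crop check: bare-wood L-boxes are at top-view pixels (200,248) and (443,257). The keeper knob is at (321,198) and the bolt knob at (338,198), with the pull below them. I'll move over the chest for a close look.

Emit:
{"op": "jog_arm", "data": {
  "rows": [
    [[0.0239, -0.028, -0.003], [0, 0, 0.07], 1],
    [[0.0239, -0.028, -0.003], [0, 0, 0.067], 1],
    [[0.0239, -0.028, -0.003], [0, 0, 0], 1],
    [[0.0239, -0.028, -0.003], [0, 0, 0], 1],
    [[0.0239, -0.028, -0.003], [0, 0, 0], 1],
    [[0.0239, -0.028, -0.003], [0, 0, 0], 1],
    [[0.0239, -0.028, -0.003], [0, 0, 0], 1],
    [[0.0239, -0.028, -0.003], [0, 0, 0], 1],
    [[0.0239, -0.028, -0.003], [0, 0, 0], 1],
    [[0.0239, -0.028, -0.003], [0, 0, 0], 1]
  ]
}}

```text
time: 0.93
ee_pos: [0.3408, -0.2799, 0.2696]
eef_rot: [-3.138, -0.134, 0.0]
contact_force: [0.2, 0.4, -0.3]
width: 1.001
finger_force: 0.0
```

Emit:
{"op": "jog_arm", "data": {
  "rows": [
    [[0.0239, -0.028, -0.003], [0, 0, 0], 1],
    [[0.0239, -0.028, -0.003], [0, 0, 0], 1],
    [[0.0239, -0.028, -0.003], [0, 0, 0], 1],
    [[0.0239, -0.028, -0.003], [0, 0, 0], 1],
    [[0.0239, -0.028, -0.003], [0, 0, 0], 0.5],
    [[0.0239, -0.028, -0.003], [0, 0, 0], 0],
    [[0.0239, -0.028, -0.003], [0, 0, 0], -0.2],
    [[0.0239, -0.028, -0.003], [0, 0, 0], -0.2],
    [[0.0239, -0.028, 0], [0, 0, 0], -0.2],
    [[0, 0, 0], [0, 0, 0], -0.2]
  ]
}}

```text
time: 1.77
ee_pos: [0.5362, -0.0074, 0.2936]
eef_rot: [-3.136, -0.141, -0.004]
contact_force: [0.0, -0.7, 0.2]
width: 0.582
finger_force: 0.0
```

```bash
cat > look.py <<'E'
import sys,numpy as np,cv2
from rig import r
n=sys.argv[1];s=r.state();f=r.grab_frame("wrist")
np.savez(n+".npz",**f,ee_pos=s["ee_pos"],eef_rot=s["eef_rot"])
cv2.imwrite(f"pics/{n}.png",f["pixels"][:,:,::-1])
from h import *
R=Ro.from_rotvec(s["eef_rot"]).as_matrix()
print(s["time"],s["ee_pos"].round(4),"phi",np.arctan2(R[1,0],R[0,0]).round(4),"z",R[:,2].round(3),"w",s["width"],"F",s["contact_force"].round(1))
E
python3 look.py w1; python3 -c "
import numpy as np;f=np.load('w1.npz');print(f['mount'].round(3),f['fx'],f['cx'],f['cy'])"
```

```text
1.7667 [ 0.5362 -0.0074  0.2936] phi 0.0899 z [ 0.002  0.003 -1.   ] w 0.5817655851851378 F [ 0.  -0.7  0.2]
[[-0.001 -0.963 -0.27   0.074]
 [ 1.    -0.001 -0.     0.   ]
 [ 0.    -0.27   0.963 -0.146]
 [ 0.     0.     0.     1.   ]] 393.8007938952326 320.3871922598311 241.37424779377224
```

View pics/w1.png

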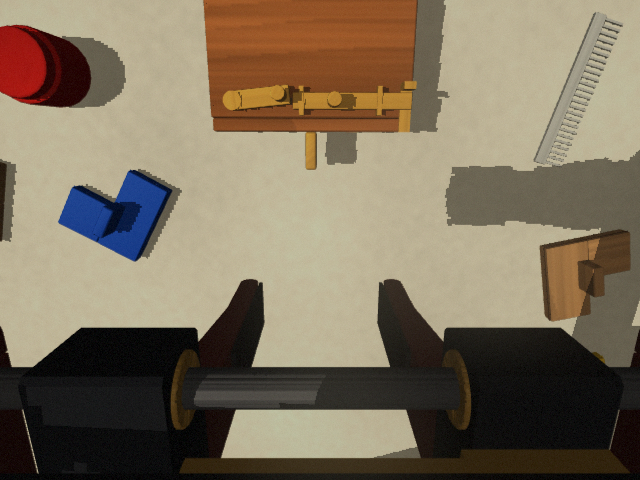

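Wrist view: keeper pivot at (232,100), keeper knob at (279,92), bolt knob at (335,99), pull fin at (311,150), and the lug at the right end at (408,100). The keeper is slightly off zero. Next I'll locate these accurately.

```bash
cat > meas.py <<'E'
import sys;from h import *
f=dict(np.load(sys.argv[1]+".npz"));s=f;X=cloud(f,s);Z=X[...,2];p=f["pixels"]
k=(Z>.093)&(Z<.107);n,l,st,ce=cv2.connectedComponentsWithStats(k.astype(np.uint8))
for i in range(1,n):
    if 25<st[i,4]<1500 and ce[i][1]<300:print("knob",st[i,4],ce[i].round(1),plane(f,ce[i],.1,s).round(4),Z[l==i].mean().round(4))
m=((Z>.06)&(Z<.11)).astype(np.uint8);m[300:]=0
n,l,st,ce=cv2.connectedComponentsWithStats(m);i=max([i for i in range(1,n) if st[i,3]<280],key=lambda i:np.sum((l==i)&(np.abs(X[...,0]-.67)<.1)&(np.abs(X[...,1]-.014)<.1)))
us=np.r_[228:298,328:388];v=np.array([np.where(l[:,u]==i)[0].max()+.5 for u in us]);P=plane(f,np.c_[us,v],.067,s)
a,b=np.polyfit(P[:,1],P[:,0],1);print("front x=%.4f%+.4f y -> yaw %.4f"%(b,a,-np.arctan(a)),np.std(P[:,0]-a*P[:,1]-b).round(4))
us=np.arange(80,115);row=np.arange(20,100)
for fn in(min,max):
    u=np.array([fn(np.where((l[r]==i)&(np.abs(Z[r]-.068)<.006))[0]) for r in row]);P=plane(f,np.c_[u,row],.068,s)
    a,b=np.polyfit(P[:,0],P[:,1],1);print("side y=%.4f%+.4f x yaw %.4f at x=.67: %.4f"%(b,a,np.arctan(a),b+a*.67))
F=(l==i)&(np.abs(Z-.07)<.005);F[:136]=0;c=np.argwhere(F)[:,::-1];print("fin",len(c),c.min(0),c.max(0),plane(f,[c.mean(0),c.min(0)-.5,c.max(0)+.5],.07,s).round(4))
E
python3 meas.py w1
```

```text
knob 190 [277.2  92.5] [[0.6369 0.0372 0.1   ]] 0.1002
knob 183 [334.3  98.6] [[ 0.6363 -0.0093  0.1   ]] 0.1004
front x=0.6097-0.0890 y -> yaw 0.0888 0.0
side y=0.0456+0.0862 x yaw 0.0860 at x=.67: 0.1034
side y=0.5126-0.8548 x yaw -0.7073 at x=.67: -0.0602
fin 371 [305 136] [316 169] [[5.907e-01 6.700e-03 7.000e-02]
 [6.050e-01 1.370e-02 7.000e-02]
 [5.756e-01 3.000e-04 7.000e-02]]
```

Emit:
{"op": "jog_arm", "data": {
  "rows": [
    [[0.0261, -0.0089, 0.027], [0, 0, 0], -0.2],
    [[0.0261, -0.0089, 0.027], [0, 0, 0], -0.2],
    [[0.0261, -0.0089, 0.027], [0, 0, 0], -0.2],
    [[0.0261, -0.0088, 0.027], [0, 0, 0], -0.2],
    [[0, 0, 0.03], [0, 0, 0], -0.2],
    [[0, 0, 0.03], [0, 0, 0], -0.2],
    [[0, 0, 0.02], [0, 0, 0], -0.2],
    [[0, 0, 0.008], [0, 0, 0], -0.2],
    [[0, 0, 0], [0, 0, 0], -0.2]
  ]
}}

```text
time: 2.57
ee_pos: [0.6319, 0.031, 0.0958]
eef_rot: [-3.139, -0.133, 0.007]
contact_force: [0.5, 0.9, -0.2]
width: 0.401
finger_force: 0.0
```

Emit:
{"op": "jog_arm", "data": {
  "grip_force": 5,
  "rows": [
    [[0, 0, 0], [0, 0, 0], -1],
    [[0, 0, 0], [0, 0, 0], -1],
    [[0, 0, 0], [0, 0, 0], -1],
    [[0, 0, 0], [0, 0, 0], -1],
    [[0, 0, 0], [0, 0, 0], -1]
  ]
}}

```text
time: 2.98
ee_pos: [0.6338, 0.0346, 0.0987]
eef_rot: [-3.134, -0.133, -0.001]
contact_force: [-0.2, 9.5, 0.9]
width: 0.183
finger_force: 5.0
```

Emit:
{"op": "jog_arm", "data": {
  "rows": [
    [[0, -0.002, 0], [0, 0, 0], -1],
    [[0, 0, 0], [0, 0, 0], -1],
    [[0, 0, 0], [0, 0, 0], -1]
  ]
}}

```text
time: 3.23
ee_pos: [0.6336, 0.0369, 0.0987]
eef_rot: [-3.134, -0.134, -0.001]
contact_force: [-0.4, 10.1, 1.0]
width: 0.136
finger_force: 5.0
```

```bash
python3 look.py w2
```

```text
3.2333 [0.6336 0.0369 0.0987] phi 0.0853 z [ 0.     0.004 -1.   ] w 0.13572826363277538 F [-0.4 10.1  1. ]
```

View pics/w2.png

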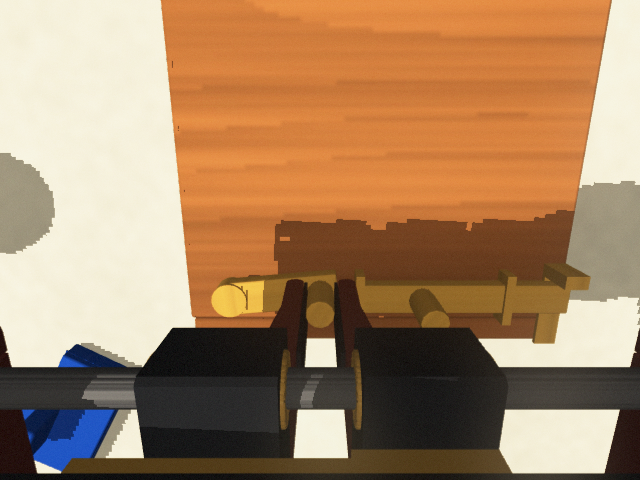

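The keeper knob at (320,303) is between the pads. I'll swing it along its arc.

Emit:
{"op": "jog_arm", "data": {
  "rows": [
    [[0.0078, -0.0036, 0], [0, 0, 0], -1],
    [[0.0077, -0.0032, 0], [0, 0, 0], -1],
    [[0.007, -0.0048, 0], [0, 0, 0], -1],
    [[0.0058, -0.006, 0], [0, 0, 0], -1],
    [[0.0045, -0.007, 0], [0, 0, 0], -1],
    [[0.0031, -0.0079, 0], [0, 0, 0], -1],
    [[0.0014, -0.0082, 0], [0, 0, 0], -1],
    [[0, 0, 0], [0, 0, 0], -1],
    [[0, 0, 0], [0, 0, 0], -1]
  ]
}}

```text
time: 4.03
ee_pos: [0.6711, 0.079, 0.0989]
eef_rot: [-3.138, -0.135, -0.011]
contact_force: [7.3, 2.6, 1.6]
width: 0.133
finger_force: 5.0
```

Emit:
{"op": "jog_arm", "data": {
  "rows": [
    [[0, 0, 0], [0, 0, 0], -0.4],
    [[0, 0, 0], [0, 0, 0], -0.4],
    [[0, 0, 0], [0, 0, 0], -0.3],
    [[0, 0, -0.04], [0, 0, 0], -0.2],
    [[-0.01, 0, -0.04], [0, 0, 0], -0.2],
    [[-0.03, 0.02, -0.01], [0, 0, 0], -0.2],
    [[-0.03, 0.02, 0], [0, 0, 0], -0.2],
    [[-0.03, 0.02, 0], [0, 0, 0], -0.2],
    [[0, 0, 0], [0, 0, 0], -0.2],
    [[0, 0, 0], [0, 0, 0], -0.2]
  ]
}}

```text
time: 4.87
ee_pos: [0.5708, 0.0088, 0.1875]
eef_rot: [-3.138, -0.131, 0.003]
contact_force: [0.3, -0.6, 0.3]
width: 0.399
finger_force: 0.0
```

```bash
python3 look.py w3; python3 meas.py w3
```

```text
4.8667 [0.5708 0.0088 0.1875] phi 0.0836 z [-0.002  0.001 -1.   ] w 0.3988903701503432 F [ 0.3 -0.6  0.3]
knob 453 [209.8  70.8] [[0.6708 0.0779 0.1   ]] 0.0999
knob 347 [360.8 147.9] [[ 0.6367 -0.0091  0.1   ]] 0.1004
front x=0.6080-0.0618 y -> yaw 0.0617 0.0065
side y=0.0454+0.0867 x yaw 0.0865 at x=.67: 0.1035
side y=-0.1318+0.0840 x yaw 0.0838 at x=.67: -0.0755
fin 9927 [188 136] [461 234] [[ 0.6191  0.0188  0.07  ]
 [ 0.6342  0.1001  0.07  ]
 [ 0.5835 -0.0879  0.07  ]]
```

Emit:
{"op": "jog_arm", "data": {
  "rows": [
    [[0.0321, 0.0117, 0.01], [0, 0, 0], -0.2],
    [[0.0321, 0.0117, 0.01], [0, 0, 0], -0.2],
    [[0, 0, 0.02], [0, 0, 0], -0.2],
    [[0, 0, 0.027], [0, 0, 0], -0.2],
    [[0, 0, 0.015], [0, 0, 0], -0.2],
    [[0, 0, 0.006], [0, 0, 0], -0.2],
    [[0, 0, 0], [0, 0, 0], -1],
    [[0, 0, 0], [0, 0, 0], -1],
    [[0, 0, 0], [0, 0, 0], -1],
    [[0, 0, 0], [0, 0, 0], -1]
  ]
}}

```text
time: 5.75
ee_pos: [0.6403, -0.0083, 0.1011]
eef_rot: [3.138, 0.135, 0.004]
contact_force: [0.3, -1.4, -0.5]
width: 0.136
finger_force: 0.4
```

Emit:
{"op": "jog_arm", "data": {
  "rows": [
    [[0, 0, 0], [0, 0, 0], -1],
    [[0, 0, 0], [0, 0, 0], -1]
  ]
}}

```text
time: 5.92
ee_pos: [0.6402, -0.0083, 0.1011]
eef_rot: [3.139, 0.135, 0.005]
contact_force: [-0.1, 0.9, 3.2]
width: 0.135
finger_force: 5.0
```

Emit:
{"op": "jog_arm", "data": {
  "rows": [
    [[0, -0.008, 0], [0, 0, 0], -1],
    [[0, -0.01, 0], [0, 0, 0], -1],
    [[0, -0.01, 0], [0, 0, 0], -1],
    [[0, -0.008, 0], [0, 0, 0], -1],
    [[0, -0.004, 0], [0, 0, 0], -1],
    [[0, 0, 0], [0, 0, 0], -1],
    [[0, 0, 0], [0, 0, 0], -1]
  ]
}}

```text
time: 6.5
ee_pos: [0.6369, 0.0299, 0.101]
eef_rot: [3.134, 0.137, 0.005]
contact_force: [1.2, -10.2, 5.7]
width: 0.143
finger_force: 5.0
```

Emit:
{"op": "jog_arm", "data": {
  "rows": [
    [[0, 0, 0], [0, 0, 0], -0.4],
    [[0, 0, 0], [0, 0, 0], -0.4],
    [[0, 0, 0], [0, 0, 0], -0.3],
    [[0, 0, -0.04], [0, 0, 0], -0.2],
    [[-0.02, 0.005, -0.03], [0, 0, 0], -0.2],
    [[-0.035, 0.01, 0], [0, 0, 0], -0.2],
    [[-0.035, 0.01, 0], [0, 0, 0], -0.2],
    [[0, 0, 0], [0, 0, 0], -0.2],
    [[0, 0, 0], [0, 0, 0], -0.2]
  ]
}}

```text
time: 7.25
ee_pos: [0.5454, -0.0008, 0.1694]
eef_rot: [-3.138, -0.133, 0.004]
contact_force: [0.6, 0.0, 0.8]
width: 0.396
finger_force: 0.0
```

```bash
python3 look.py w4; python3 meas.py w4
```

```text
7.25 [ 0.5454 -0.0008  0.1694] phi 0.0848 z [-0.002  0.001 -1.   ] w 0.3963387092809713 F [0.6 0.  0.8]
knob 545 [181.6  10.2] [[0.6695 0.0775 0.1   ]] 0.0996
knob 457 [278.   97.9] [[0.6332 0.0286 0.1   ]] 0.1004
front x=0.6099-0.0839 y -> yaw 0.0837 0.0
side y=0.0456+0.0864 x yaw 0.0862 at x=.67: 0.1035
side y=-0.0761+0.0021 x yaw 0.0021 at x=.67: -0.0747
fin 4123 [169 136] [462 202] [[ 0.6083  0.0078  0.07  ]
 [ 0.6084  0.0962  0.07  ]
 [ 0.583  -0.0872  0.07  ]]
```

View pics/w4.png

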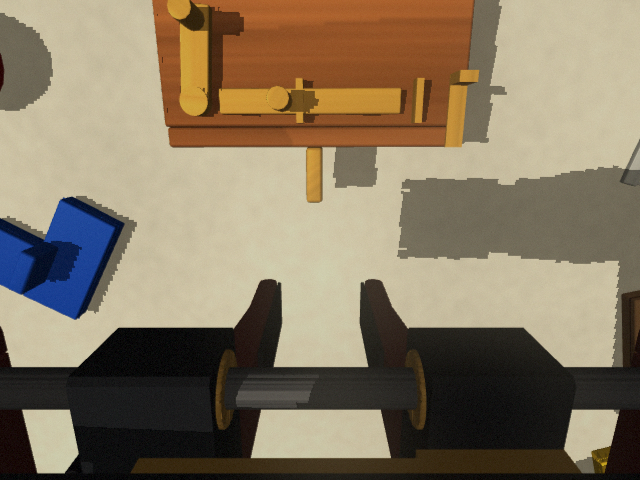

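The bolt is fully back (knob at (278,98)) and the keeper points to the back of the chest. Next is the pull at (314,175).

Emit:
{"op": "jog_arm", "data": {
  "rows": [
    [[0.0225, -0.0018, 0.02], [0, 0, 0], -0.2],
    [[0.0225, -0.0017, 0.02], [0, 0, 0], -0.2],
    [[0, 0, 0.03], [0, 0, 0], -0.2],
    [[0, 0, 0.03], [0, 0, 0], -0.2],
    [[0, 0, 0.012], [0, 0, 0], -0.2],
    [[0, 0, 0.004], [0, 0, 0], -0.2],
    [[0, 0, 0], [0, 0, 0], -1],
    [[0, 0, 0], [0, 0, 0], -1],
    [[0, 0, 0], [0, 0, 0], -1],
    [[0, 0, 0], [0, 0, 0], -1]
  ],
  "grip_force": 20
}}

```text
time: 8.13
ee_pos: [0.5938, 0.0064, 0.0553]
eef_rot: [-3.139, -0.134, -0.005]
contact_force: [-0.5, 13.9, 1.7]
width: 0.139
finger_force: 7.4
```

Emit:
{"op": "jog_arm", "data": {
  "rows": [
    [[0, 0, 0], [0, 0, 0], -1],
    [[0, 0, 0], [0, 0, 0], -1]
  ]
}}

```text
time: 8.3
ee_pos: [0.5937, 0.0074, 0.0553]
eef_rot: [-3.137, -0.134, -0.005]
contact_force: [0.1, 5.3, 2.0]
width: 0.114
finger_force: 20.0
```

Emit:
{"op": "jog_arm", "data": {
  "rows": [
    [[-0.008, 0, 0], [0, 0, 0], -1],
    [[-0.016, 0, 0], [0, 0, 0], -1],
    [[-0.02, 0, 0], [0, 0, 0], -1],
    [[-0.02, 0, 0], [0, 0, 0], -1],
    [[-0.02, 0, 0], [0, 0, 0], -1],
    [[-0.018, 0, 0], [0, 0, 0], -1],
    [[-0.012, 0, 0], [0, 0, 0], -1],
    [[-0.008, 0, 0], [0, 0, 0], -1],
    [[0, 0, 0], [0, 0, 0], -1],
    [[0, 0, 0], [0, 0, 0], -1]
  ]
}}

```text
time: 9.13
ee_pos: [0.4732, -0.003, 0.0554]
eef_rot: [-3.137, -0.133, -0.009]
contact_force: [1.8, 9.4, 4.9]
width: 0.113
finger_force: 20.0
```

Emit:
{"op": "jog_arm", "data": {
  "rows": [
    [[-0.003, 0, 0], [0, 0, 0], -1],
    [[0, 0, 0], [0, 0, 0], -1]
  ]
}}

```text
time: 9.3
ee_pos: [0.473, -0.0031, 0.0555]
eef_rot: [-3.137, -0.132, -0.017]
contact_force: [8.5, 11.9, -4.1]
width: 0.113
finger_force: 20.0
```

Emit:
{"op": "jog_arm", "data": {
  "rows": [
    [[0, 0, 0], [0, 0, 0], -0.4],
    [[0, 0, 0], [0, 0, 0], -0.2],
    [[0, 0, 0], [0, 0, 0], -0.2],
    [[0, 0, -0.03], [0, 0, 0], -0.2],
    [[0, 0, -0.04], [0, 0, 0], -0.2],
    [[0, 0, -0.04], [0, 0, 0], -0.2],
    [[0, 0, -0.04], [0, 0, 0], -0.2],
    [[0, 0, 0], [0, 0, 0], -0.2],
    [[0, 0, 0], [0, 0, 0], -0.2]
  ]
}}

```text
time: 10.05
ee_pos: [0.4697, -0.0049, 0.2062]
eef_rot: [3.137, 0.134, 0.009]
contact_force: [0.4, -0.4, -1.5]
width: 0.398
finger_force: 0.0
```

```bash
python3 look.py w5
```

```text
10.05 [ 0.4697 -0.0049  0.2062] phi 0.0856 z [ 0.006 -0.001 -1.   ] w 0.3983276241029688 F [ 0.4 -0.4 -1.5]
```

View pics/w5.png

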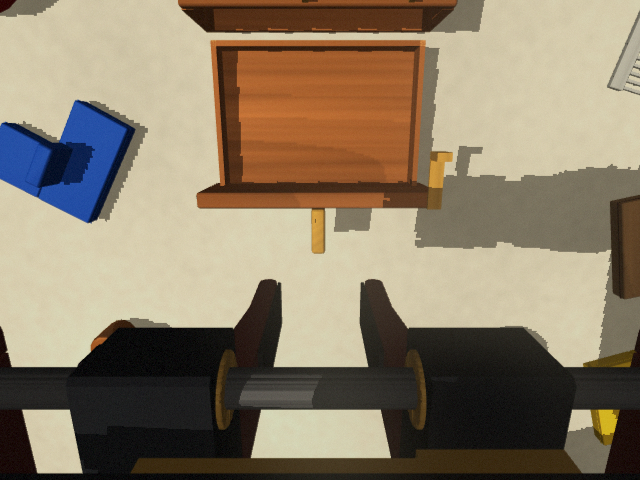

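The drawer is out. In this view the tray inside spans about (224–418, 46–185), the lug is at (440,160), and the chest front is above.

```bash
cat > tray.py <<'E'
import sys;from h import *
f=dict(np.load(sys.argv[1]+".npz"));s=f;X=cloud(f,s);Z=X[...,2]
m=(np.abs(Z-.030)<.004);m[:36]=0;m[190:]=0;m[:,:200]=0;m[:,435:]=0
P=X[m];ps=.0855;c,sn=np.cos(ps),np.sin(ps);o=np.array([.5534,.0037])
q=(P[:,:2]-o)@np.array([[c,-sn],[sn,c]])
print("rim chest-frame x max",np.percentile(q[:,0],99.5),"y",np.percentile(q[:,1],[.5,99.5]))
for lab,t in(("L",q[:,1]>.07),("R",q[:,1]<-.07)):
    t&=(np.abs(q[:,0])<.045);a=np.polyfit(q[t,0],q[t,1],1);print(lab,t.sum(),a.round(4))
t=(q[:,0]>.045)&(np.abs(q[:,1])<.07);print("back",t.sum(),np.polyfit(q[t,1],q[t,0],1).round(4))
m=(np.abs(Z-.067)<.004)&(np.arange(480)[:,None]<300)&(np.arange(480)[:,None]>150);q=(X[m][:,:2]-o)@np.array([[c,-sn],[sn,c]]);t=np.abs(q[:,1]-.045)<.03
print("panel x",np.percentile(q[t,0],[1,99]),np.polyfit(q[t,1],q[t,0],1).round(4))
m=(np.abs(Z-.012)<.003)&(np.arange(480)[:,None]<190);m[:,:220]=0;m[:,425:]=0;q=(X[m][:,:2]-o)@np.array([[c,-sn],[sn,c]]);print("floor",m.sum(),np.percentile(q,[.5,99.5],axis=0))
# carton near left box
T=dict(np.load("top0.npz"));Y=cloud(T);g=(Y[...,2]>.09)&(Y[...,1]>.3)&(Y[...,0]>.35)&(Y[...,0]<.75);print("carton",Y[g].min(0),Y[g].max(0))
E
python3 tray.py w5
```

```text
rim chest-frame x max 0.05593423294643435 y [-0.07988036  0.08019583]
L 798 [-0.0007  0.0777]
R 785 [-0.0003 -0.0774]
back 1402 [0.     0.0536]
panel x [-0.06328377 -0.05219397] [-0.0013 -0.0575]
floor 24721 [[-0.05211    -0.07577655]
 [ 0.05189682  0.07590553]]
carton [0.49341861 0.49963726 0.09022853] [0.72663868 0.73570298 0.21615613]
```

Emit:
{"op": "jog_arm", "data": {
  "rows": [
    [[-0.0125, 0.0366, 0], [0, 0, 0], -0.2],
    [[-0.0125, 0.0366, 0], [0, 0, 0], -0.2],
    [[-0.0125, 0.0366, 0], [0, 0, 0], -0.2],
    [[-0.0125, 0.0366, 0], [0, 0, 0], -0.2],
    [[-0.0125, 0.0366, 0], [0, 0, 0], -0.2],
    [[-0.0125, 0.0366, 0], [0, 0, 0], -0.2],
    [[-0.0125, 0.0366, 0], [0, 0, 0], -0.2],
    [[-0.0125, 0.0366, 0], [0, 0, 0], -0.2],
    [[-0.0125, 0.0366, 0], [0, 0, 0], -0.2]
  ]
}}

```text
time: 10.85
ee_pos: [0.382, -0.3428, 0.2012]
eef_rot: [-3.135, -0.134, 0.005]
contact_force: [0.3, 0.0, 0.1]
width: 0.4
finger_force: 0.0
```

Emit:
{"op": "jog_arm", "data": {
  "rows": [
    [[0, 0, 0], [0, 0, -0.086], -0.2],
    [[0, 0, 0], [0, 0, -0.086], -0.2],
    [[0, 0, 0], [0, 0, -0.085], -0.2],
    [[0, 0, 0], [0, 0, 0], -0.2],
    [[0, 0, 0], [0, 0, 0], -0.2]
  ]
}}

```text
time: 11.27
ee_pos: [0.3831, -0.3413, 0.2018]
eef_rot: [-3.093, -0.531, 0.003]
contact_force: [0.2, -0.0, -0.4]
width: 0.402
finger_force: 0.0
```

```bash
python3 look.py w6; cat > bx.py <<'E'
import sys;from h import *
f=dict(np.load(sys.argv[1]+".npz"));s=f;X=cloud(f,s);Z=X[...,2];c=np.array(eval(sys.argv[2]))
d=np.linalg.norm(X[...,:2]-c,axis=-1)
m=(d<.085)&(Z>.012)&(Z<.020);F=(d<.03)&(Z>.040)&(Z<.049)
al=(d<.085)&(Z>.010)&(Z<.020)|(d<.03)&(Z>.02)&(Z<.049)
n,l,st,ce=cv2.connectedComponentsWithStats(al.astype(np.uint8));al=l==1+np.argmax(st[1:,4])
o=lbox(f,al,s);print("L",o[0].round(4),o[1].round(4),o[2],np.round(o[3],3))
uv=np.argwhere(F)[:,::-1];P=plane(f,uv,.044,s)[:,:2]
rc=cv2.minAreaRect((P*1000).astype(np.float32));b=cv2.boxPoints(rc);e=max(b[1]-b[0],b[2]-b[1],key=np.linalg.norm)
print("fin",len(uv),P.mean(0).round(4),rc,"dir",np.arctan2(e[1],e[0]))
R=Ro.from_rotvec(s["eef_rot"]).as_matrix();v=np.r_[P.mean(0)-s["ee_pos"][:2],0]
print("tool shift to fin",(R.T@v).round(4),"pix",uv.mean(0))
E
python3 bx.py w6 .4802,-.3092
```

```text
11.2667 [ 0.3831 -0.3413  0.2018] phi 0.34 z [-0.003  0.003 -1.   ] w 0.40188481947211446 F [ 0.2 -0.  -0.4]
L [ 0.4815 -0.3111] -2.8371 (91.84793090820312, 91.71810913085938) [0.001 0.046 0.001 0.001]
fin 816 [ 0.4818 -0.3111] ((481.43414306640625, -311.1619567871094), (33.39569854736328, 11.91083812713623), 17.457447052001953) dir 0.30468982
tool shift to fin [ 0.1031  0.0044 -0.0002] pix [327.11029412  88.25980392]
```

Emit:
{"op": "jog_arm", "data": {
  "rows": [
    [[0, 0, 0], [0, 0, 0.0355], -0.2],
    [[0.0343, 0.0002, 0.02], [0, 0, 0], -0.2],
    [[0.0343, 0.0002, 0.02], [0, 0, 0], -0.2],
    [[0.0344, 0.0003, 0.02], [0, 0, 0], -0.2],
    [[0, 0, 0.035], [0, 0, 0], -0.2],
    [[0, 0, 0.035], [0, 0, 0], -0.2],
    [[0, 0, 0.022], [0, 0, 0], -0.2],
    [[0, 0, 0.01], [0, 0, 0], -0.2],
    [[0, 0, 0], [0, 0, 0], -0.2]
  ]
}}

```text
time: 12.07
ee_pos: [0.4809, -0.31, 0.039]
eef_rot: [-3.101, -0.479, 0.006]
contact_force: [-0.5, -0.1, -0.0]
width: 0.398
finger_force: 0.0
```

Emit:
{"op": "jog_arm", "data": {
  "grip_force": 20,
  "rows": [
    [[0, 0, 0], [0, 0, 0], -1],
    [[0, 0, 0], [0, 0, 0], -1],
    [[0, 0, 0], [0, 0, 0], -1],
    [[0, 0, 0], [0, 0, 0], -1],
    [[0, 0, 0], [0, 0, 0], -1],
    [[0, 0, 0], [0, 0, 0], -1]
  ]
}}

```text
time: 12.57
ee_pos: [0.4834, -0.3125, 0.0432]
eef_rot: [3.103, 0.48, 0.003]
contact_force: [-0.4, 1.0, 7.1]
width: 0.135
finger_force: 20.0
```

Emit:
{"op": "jog_arm", "data": {
  "rows": [
    [[0, 0, -0.02], [0, 0, 0], -1],
    [[0, 0, -0.03], [0, 0, 0], -1],
    [[0, 0, -0.035], [0, 0, 0], -1],
    [[0, 0, -0.035], [0, 0, 0.0735], -1],
    [[0, 0, 0], [0, 0, 0.074], -1],
    [[0, 0, 0], [0, 0, 0.074], -1],
    [[0, 0, 0], [0, 0, 0], -1]
  ]
}}

```text
time: 13.15
ee_pos: [0.4829, -0.3121, 0.1631]
eef_rot: [3.137, 0.13, 0.003]
contact_force: [-0.3, 0.4, -1.6]
width: 0.136
finger_force: 20.0
```

Emit:
{"op": "jog_arm", "data": {
  "rows": [
    [[0.0117, -0.0377, 0], [0, 0, 0], -1],
    [[0.0117, -0.0377, 0], [0, 0, 0], -1],
    [[0.0117, -0.0377, 0], [0, 0, 0], -1],
    [[0.0117, -0.0377, 0], [0, 0, 0], -1],
    [[0.0117, -0.0377, 0], [0, 0, 0], -1],
    [[0.0117, -0.0377, 0], [0, 0, 0], -1],
    [[0.0117, -0.0377, 0], [0, 0, 0], -1],
    [[0.0117, -0.0377, 0], [0, 0, 0], -1],
    [[0.0117, -0.0377, 0], [0, 0, 0], -1],
    [[0, 0, 0], [0, 0, 0], -1]
  ]
}}

```text
time: 13.98
ee_pos: [0.5592, 0.0416, 0.1616]
eef_rot: [-3.135, -0.145, -0.002]
contact_force: [1.0, -0.3, -0.2]
width: 0.137
finger_force: 20.0
```

```bash
python3 look.py w7
```

```text
13.9833 [0.5592 0.0416 0.1616] phi 0.0926 z [ 0.001  0.003 -1.   ] w 0.13693856966459686 F [ 1.  -0.3 -0.2]
```

View pics/w7.png

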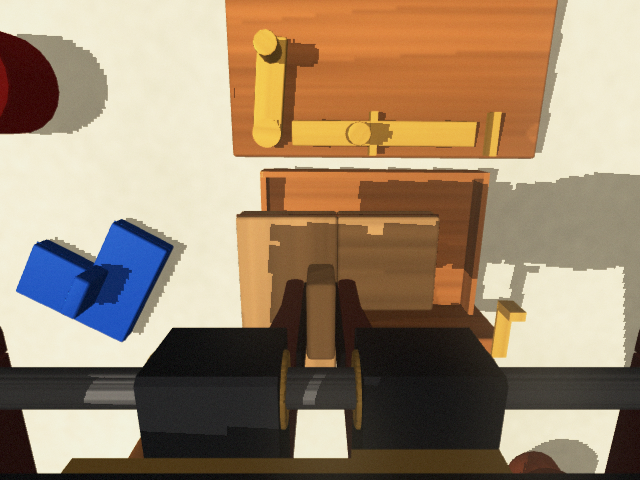

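The box hangs level at (337,260), with the tray visible behind and to the right. I'll let it settle, then measure the held box against the tray.

Emit:
{"op": "jog_arm", "data": {
  "rows": [
    [[0, 0, 0], [0, 0, 0], -1],
    [[0, 0, 0], [0, 0, 0], -1],
    [[0, 0, 0], [0, 0, 0], -1]
  ]
}}

```text
time: 14.28
ee_pos: [0.558, 0.0339, 0.1615]
eef_rot: [3.139, 0.133, -0.001]
contact_force: [0.2, -0.2, -1.3]
width: 0.132
finger_force: 20.0
```

```bash
python3 look.py w8; cat > held.py <<'E'
import sys;from h import *
f=dict(np.load(sys.argv[1]+".npz"));s=f;X=cloud(f,s);Z=X[...,2]
d=np.linalg.norm(X[...,:2]-s["ee_pos"][:2],axis=-1);zt=s["ee_pos"][2]-.027
m=(d<.09)&(np.abs(Z-zt)<.008);m[330:]=0;print(m.sum(),np.median(Z[m]));zt=np.median(Z[m])
n,l,st,ce=cv2.connectedComponentsWithStats(m.astype(np.uint8))
us=np.where(m.sum(0)>15)[0];us=us[5:-5]
v=np.array([np.where(m[:,u])[0].min()-.5 for u in us]);P=plane(f,np.c_[us,v],zt,s);g=np.median(P[:,0]+P[:,1]*.0857)
P=P[np.abs(P[:,0]+P[:,1]*.0857-g)<.006];a,b=np.polyfit(P[:,1],P[:,0],1);yaw=-np.arctan(a)
R=np.array([[np.cos(yaw),np.sin(yaw)],[-np.sin(yaw),np.cos(yaw)]])
vs=np.arange(int(v.min())+12,320);ul=[np.where(m[q])[0].min()-.5 for q in vs];ur=[np.where(m[q])[0].max()+.5 for q in vs]
yl=(plane(f,np.c_[ul,vs],zt,s)[:,:2]@R.T)[:,1];yr=(plane(f,np.c_[ur,vs],zt,s)[:,:2]@R.T)[:,1]
back=np.median((P[:,:2]@R.T)[:,0])
print("yaw",yaw,"back",back,"left",np.percentile(yl,[20,50,80]),"right",np.percentile(yr,[20,50,80]))
print("TCP in box-yaw frame",(R@s["ee_pos"][:2]).round(4),"target origin",(R@np.array(eval(sys.argv[2]))).round(4))
E
python3 held.py w8 .5583,.0364
```

```text
14.2833 [0.558  0.0339 0.1615] phi 0.0848 z [-0.001 -0.    -1.   ] w 0.13157405462163033 F [ 0.2 -0.2 -1.3]
17036 0.13481184421647585
yaw 0.08391538047692655 back 0.5973002084445467 left [0.02488364 0.02501424 0.02516517] right [-0.06634661 -0.06617749 -0.06603988]
TCP in box-yaw frame [ 0.5589 -0.0129] target origin [ 0.5594 -0.0105]
```

Emit:
{"op": "jog_arm", "data": {
  "rows": [
    [[0.0004, -0.0024, 0.015], [0, 0, 0], -1],
    [[0, 0, 0.025], [0, 0, 0], -1],
    [[0, 0, 0.025], [0, 0, 0], -1],
    [[0, 0, 0.02], [0, 0, 0], -1],
    [[0, 0, 0.012], [0, 0, 0], -1],
    [[0, 0, 0.006], [0, 0, 0], -1],
    [[0, 0, 0.003], [0, 0, 0], -1],
    [[0, 0, 0], [0, 0, 0], -1],
    [[0, 0, 0], [0, 0, 0], -1]
  ]
}}

```text
time: 15.08
ee_pos: [0.5594, 0.0372, 0.0564]
eef_rot: [3.139, 0.134, 0.002]
contact_force: [0.2, -0.3, -0.9]
width: 0.135
finger_force: 20.0
```

Emit:
{"op": "jog_arm", "data": {
  "rows": [
    [[0, 0, 0.002], [0, 0, 0], -1],
    [[0, 0, 0], [0, 0, 0], -1],
    [[0, 0, 0], [0, 0, 0], -1]
  ]
}}

```text
time: 15.33
ee_pos: [0.5602, 0.0374, 0.0551]
eef_rot: [3.138, 0.135, 0.005]
contact_force: [-0.6, -0.0, 4.8]
width: 0.136
finger_force: 20.0
```

Emit:
{"op": "jog_arm", "data": {
  "rows": [
    [[0, 0, 0], [0, 0, 0], -0.5],
    [[0, 0, 0], [0, 0, 0], -0.4],
    [[0, 0, 0], [0, 0, 0], -0.4],
    [[0, 0, -0.02], [0, 0, 0], -0.4],
    [[0, 0, -0.04], [0, 0, 0], -0.4],
    [[0, 0, -0.04], [0, 0, 0], -0.2],
    [[0, 0, -0.02], [0, 0, 0], -0.2],
    [[0, 0, 0], [0, 0, 0], -0.2]
  ]
}}

```text
time: 16.0
ee_pos: [0.5619, 0.0377, 0.1787]
eef_rot: [3.138, 0.135, 0.014]
contact_force: [0.9, -1.3, -0.2]
width: 0.397
finger_force: 0.0
```

Emit:
{"op": "jog_arm", "data": {
  "rows": [
    [[-0.0065, -0.0355, -0.01], [0, 0, 0], -0.2],
    [[-0.0065, -0.0355, -0.01], [0, 0, 0], -0.2],
    [[-0.0065, -0.0355, 0], [0, 0, 0], -0.2],
    [[-0.0065, -0.0355, 0], [0, 0, 0], -0.2],
    [[-0.0065, -0.0355, 0], [0, 0, 0], -0.2],
    [[-0.0065, -0.0355, 0], [0, 0, 0], -0.2],
    [[-0.0065, -0.0355, 0], [0, 0, 0], -0.2],
    [[0, 0, 0], [0, 0, -0.118], -0.2],
    [[0, 0, 0], [0, 0, -0.118], -0.2],
    [[0, 0, 0], [0, 0, -0.118], -0.2]
  ]
}}

```text
time: 16.83
ee_pos: [0.4907, 0.2821, 0.1922]
eef_rot: [3.063, 0.697, -0.004]
contact_force: [-0.0, -0.0, -0.3]
width: 0.397
finger_force: 0.0
```

Emit:
{"op": "jog_arm", "data": {
  "rows": [
    [[0, 0, 0], [0, 0, -0.118], -0.2],
    [[0, 0, 0], [0, 0, -0.118], -0.2],
    [[0, 0, 0], [0, 0, -0.118], -0.2],
    [[0, 0, 0], [0, 0, -0.118], -0.2],
    [[0, 0, 0], [0, 0, -0.118], -0.2],
    [[0, 0, 0], [0, 0, -0.118], -0.2],
    [[0, 0, 0], [0, 0, -0.118], -0.2],
    [[0, 0, 0], [0, 0, -0.118], -0.2],
    [[0, 0, 0], [0, 0, 0], -0.2],
    [[0, 0, 0], [0, 0, 0], -0.2]
  ]
}}

```text
time: 17.67
ee_pos: [0.4913, 0.2812, 0.1927]
eef_rot: [-2.422, -2.0, 0.003]
contact_force: [0.8, 0.5, 0.5]
width: 0.405
finger_force: 0.0
```

```bash
python3 look.py w9; python3 bx.py w9 .5134,.3828
```

```text
17.6667 [0.4913 0.2812 0.1927] phi 1.3803 z [-0.002 -0.001 -1.   ] w 0.4045406574237738 F [0.8 0.5 0.5]
L [0.5149 0.3839] 1.3883 (92.00764465332031, 91.74708557128906) [0.001 0.001 0.001 0.046]
fin 872 [0.5149 0.3841] ((514.9539184570312, 383.79779052734375), (33.21967315673828, 11.332538604736328), 79.00965881347656) dir 1.3789765
tool shift to fin [ 1.055e-01  3.700e-03 -1.000e-04] pix [325.99426606  83.35091743]
```

Emit:
{"op": "jog_arm", "data": {
  "rows": [
    [[0.0351, 0.0012, 0.018], [0, 0, -0.005], -0.2],
    [[0.0352, 0.0012, 0.018], [0, 0, 0], -0.2],
    [[0.0352, 0.0013, 0.018], [0, 0, 0], -0.2],
    [[0, 0, 0.035], [0, 0, 0], -0.2],
    [[0, 0, 0.035], [0, 0, 0], -0.2],
    [[0, 0, 0.021], [0, 0, 0], -0.2],
    [[0, 0, 0.01], [0, 0, 0], -0.2],
    [[0, 0, 0], [0, 0, 0], -0.2],
    [[0, 0, 0], [0, 0, 0], -0.2]
  ]
}}

```text
time: 18.47
ee_pos: [0.5151, 0.3845, 0.0389]
eef_rot: [-2.415, -2.009, 0.0]
contact_force: [0.1, 0.3, 0.9]
width: 0.401
finger_force: 0.0
```

Emit:
{"op": "jog_arm", "data": {
  "rows": [
    [[0, 0, 0], [0, 0, 0], -1],
    [[0, 0, 0], [0, 0, 0], -1],
    [[0, 0, 0], [0, 0, 0], -1],
    [[0, 0, 0], [0, 0, 0], -1],
    [[0, 0, 0], [0, 0, 0], -1],
    [[0, 0, 0], [0, 0, 0], -1]
  ],
  "grip_force": 20
}}

```text
time: 18.97
ee_pos: [0.5156, 0.3849, 0.0401]
eef_rot: [2.414, 2.01, 0.003]
contact_force: [-0.9, -1.4, 7.3]
width: 0.136
finger_force: 20.0
```

Emit:
{"op": "jog_arm", "data": {
  "rows": [
    [[0, 0, -0.02], [0, 0, 0], -1],
    [[0, 0, -0.035], [0, 0, 0], -1],
    [[0, 0, -0.035], [0, 0, 0], -1],
    [[0, 0, -0.033], [0, 0, 0], -1],
    [[-0.04, 0, 0], [0, 0, 0], -1],
    [[-0.04, 0, 0], [0, 0, 0], -1],
    [[0, 0, 0], [0, 0, 0.1185], -1],
    [[0, 0, 0], [0, 0, 0.1185], -1],
    [[0, 0, 0], [0, 0, 0.1185], -1],
    [[0, 0, 0], [0, 0, 0.1185], -1]
  ]
}}

```text
time: 19.8
ee_pos: [0.5002, 0.3053, 0.162]
eef_rot: [-2.823, -1.378, -0.0]
contact_force: [-0.7, 0.6, -1.4]
width: 0.132
finger_force: 20.0
```

Emit:
{"op": "jog_arm", "data": {
  "rows": [
    [[0, 0, 0], [0, 0, 0.1185], -1],
    [[0, 0, 0], [0, 0, 0.1185], -1],
    [[0, 0, 0], [0, 0, 0.1185], -1],
    [[0, 0, 0], [0, 0, 0.1185], -1],
    [[0, 0, 0], [0, 0, 0.1185], -1],
    [[0, 0, 0], [0, 0, 0.1185], -1],
    [[0, 0, 0], [0, 0, 0.1185], -1],
    [[0, 0, 0], [0, 0, 0], -1]
  ]
}}

```text
time: 20.47
ee_pos: [0.5002, 0.3057, 0.1617]
eef_rot: [3.139, 0.127, -0.0]
contact_force: [0.4, 0.2, -0.8]
width: 0.134
finger_force: 20.0
```

Emit:
{"op": "jog_arm", "data": {
  "rows": [
    [[0.0021, 0.0375, 0], [0, 0, 0], -1],
    [[0.0021, 0.0375, 0], [0, 0, 0], -1],
    [[0.0021, 0.0375, 0], [0, 0, 0], -1],
    [[0.0021, 0.0375, 0], [0, 0, 0], -1],
    [[0.0021, 0.0375, 0], [0, 0, 0], -1],
    [[0.0021, 0.0375, 0], [0, 0, 0], -1],
    [[0.0021, 0.0375, 0], [0, 0, 0], -1],
    [[0.0021, 0.0375, 0], [0, 0, 0], -1],
    [[0.0021, 0.0375, 0], [0, 0, 0], -1],
    [[0, 0, 0], [0, 0, 0], -1]
  ]
}}

```text
time: 21.3
ee_pos: [0.5497, -0.0351, 0.1621]
eef_rot: [3.136, 0.133, 0.004]
contact_force: [1.6, -0.3, -0.6]
width: 0.133
finger_force: 20.0
```

Emit:
{"op": "jog_arm", "data": {
  "rows": [
    [[0, 0, 0], [0, 0, 0], -1],
    [[0, 0, 0], [0, 0, 0], -1],
    [[0, 0, 0], [0, 0, 0], -1]
  ]
}}

```text
time: 21.55
ee_pos: [0.5475, -0.0277, 0.1616]
eef_rot: [-3.138, -0.137, 0.001]
contact_force: [-0.3, 0.7, -1.7]
width: 0.134
finger_force: 20.0
```

```bash
python3 look.py w10; python3 held.py w10 .5485,-.029
```

```text
21.55 [ 0.5475 -0.0277  0.1616] phi 0.0875 z [-0.001  0.001 -1.   ] w 0.13393545860517514 F [-0.3  0.7 -1.7]
16002 0.13799161576434932
yaw 0.08920962305330978 back 0.5970361840766754 left [-0.06876011 -0.06858877 -0.02321392] right [-0.11456882 -0.11444322 -0.11430162]
TCP in box-yaw frame [ 0.5428 -0.0764] target origin [ 0.5437 -0.0778]
```

View pics/w10.png

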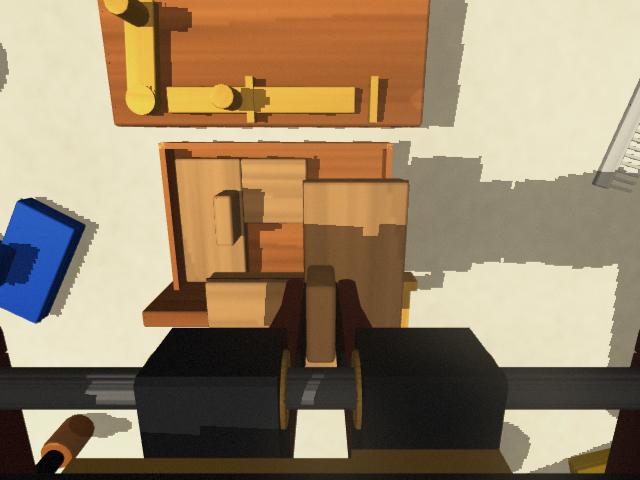

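The placed box is flat in the tray's left half, at about (225,215). The held box hangs level over the right half, at (355,250). I'll check the placed box's pose before lowering.

```bash
cat > pl.py <<'E'
import sys;from h import *
f=dict(np.load(sys.argv[1]+".npz"));s=f;X=cloud(f,s);Z=X[...,2];ps=.0855;c,sn=np.cos(ps),np.sin(ps)
q=(X[...,:2]-[.5534,.0037])@np.array([[c,-sn],[sn,c]])
m=(np.abs(Z-.028)<.004)&(np.abs(q[...,0])<.0515)&(np.abs(q[...,1])<.0755)
m[330:]=0;Q=q[m]
def E(t,ax,p):return np.percentile(Q[t][:,ax],p).round(4) if t.sum()>30 else None
x,y=Q.T
print("N",len(Q),"z",np.median(Z[m]).round(4))
for a in(.03,.055,-.03,-.06):
    t=np.abs(y-a)<.008;print("y~",a,"x",E(t,0,.5),E(t,0,99.5))
for a in(.035,.015,-.02,-.035):
    t=np.abs(x-a)<.006;print("x~",a,"y",E(t,1,.5),E(t,1,99.5))
F=(np.abs(Z-.056)<.004)&(np.abs(q[...,0])<.04)&(np.abs(q[...,1])<.07);n,l,st,ce=cv2.connectedComponentsWithStats(F.astype(np.uint8))
for i in range(1,n):
    if st[i,4]>60:print("fin",st[i,4],q[l==i].mean(0).round(4),"z",Z[l==i].mean().round(4),cv2.minAreaRect((q[l==i]*1000).astype(np.float32))[1:])
E
python3 pl.py w10
```

```text
N 10217 z 0.0286
y~ 0.03 x -0.0363 0.0467
y~ 0.055 x -0.0506 0.0464
y~ -0.03 x None None
y~ -0.06 x None None
x~ 0.035 y -0.0205 0.0702
x~ 0.015 y -0.0175 0.0704
x~ -0.02 y 0.0251 0.0706
x~ -0.035 y 0.0251 0.0706
fin 969 [0.0092 0.0322] z 0.0563 ((12.475654602050781, 33.85689163208008), 89.8941421508789)
```

Emit:
{"op": "jog_arm", "data": {
  "rows": [
    [[-0.002, 0.0016, 0.015], [0, 0, 0.0035], -1],
    [[0, 0, 0.025], [0, 0, 0], -1],
    [[0, 0, 0.025], [0, 0, 0], -1],
    [[0, 0, 0.02], [0, 0, 0], -1],
    [[0, 0, 0.013], [0, 0, 0], -1],
    [[0, 0, 0.007], [0, 0, 0], -1],
    [[0, 0, 0.004], [0, 0, 0], -1],
    [[0, 0, 0.002], [0, 0, 0], -1],
    [[0, 0, 0], [0, 0, 0], -1],
    [[0, 0, 0], [0, 0, 0], -1]
  ]
}}

```text
time: 22.43
ee_pos: [0.5472, -0.0298, 0.0519]
eef_rot: [-3.139, -0.13, -0.004]
contact_force: [0.4, 2.7, 3.3]
width: 0.128
finger_force: 20.0
```

Emit:
{"op": "jog_arm", "data": {
  "rows": [
    [[0, 0, 0], [0, 0, 0], -0.5],
    [[0, 0, 0], [0, 0, 0], -0.4],
    [[0, 0, 0], [0, 0, 0], -0.4],
    [[0, 0, -0.02], [0, 0, 0], -0.4],
    [[0, 0, -0.04], [0, 0, 0], -0.4],
    [[0, 0, -0.04], [0, 0, 0], -0.2],
    [[-0.02, -0.01, -0.03], [0, 0, 0], -0.2],
    [[-0.03, -0.01, -0.02], [0, 0, 0], -0.2],
    [[-0.03, -0.01, 0], [0, 0, 0], -0.2],
    [[0, 0, 0], [0, 0, 0], -0.2]
  ]
}}

```text
time: 23.27
ee_pos: [0.4578, -0.0058, 0.2012]
eef_rot: [-3.138, -0.129, 0.006]
contact_force: [-1.6, 0.1, -0.7]
width: 0.401
finger_force: 0.0
```

Emit:
{"op": "jog_arm", "data": {
  "rows": [
    [[0, 0, 0], [0, 0, 0], -0.2],
    [[0, 0, 0], [0, 0, 0], -0.2]
  ]
}}

```text
time: 23.43
ee_pos: [0.4645, -0.0075, 0.2008]
eef_rot: [3.139, 0.128, 0.002]
contact_force: [0.1, -0.2, 0.1]
width: 0.401
finger_force: 0.0
```

```bash
python3 look.py w11; python3 pl.py w11; python3 tray.py w11|grep -E "panel"
```

```text
23.4333 [ 0.4645 -0.0075  0.2008] phi 0.0818 z [ 0.001 -0.    -1.   ] w 0.400664375162094 F [ 0.1 -0.2  0.1]
N 20864 z 0.0286
y~ 0.03 x -0.049 0.0476
y~ 0.055 x -0.0489 0.0476
y~ -0.03 x -0.049 0.0433
y~ -0.06 x -0.0489 0.0431
x~ 0.035 y -0.0706 0.0701
x~ 0.015 y -0.0707 0.0703
x~ -0.02 y -0.0706 0.0703
x~ -0.035 y -0.0701 0.0701
fin 896 [0.0101 0.0325] z 0.0563 ((12.150691032409668, 33.53595733642578), 89.90172576904297)
fin 847 [-0.0099 -0.0328] z 0.0563 ((12.257630348205566, 33.39815139770508), 89.59658813476562)
panel x [-0.06026565 -0.04887492] [-0.0005 -0.0544]
```

View pics/w11.png

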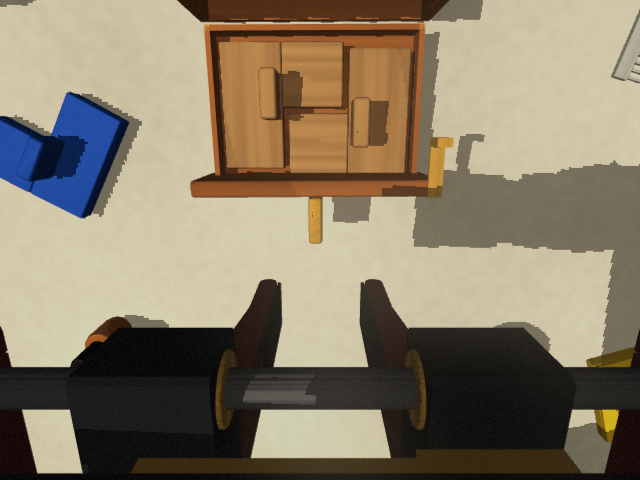

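Both boxes lie flat and nested, at (255,105) and (375,110), but the front panel reads about 2–3 mm further in than before. I'll pull the drawer against its stop once more.

Emit:
{"op": "jog_arm", "data": {
  "grip_force": 15,
  "rows": [
    [[0.0093, -0.0035, 0.03], [0, 0, 0], -0.2],
    [[0, 0, 0.035], [0, 0, 0], -0.2],
    [[0, 0, 0.035], [0, 0, 0], -0.2],
    [[0, 0, 0.03], [0, 0, 0], -0.2],
    [[0, 0, 0.012], [0, 0, 0], -0.2],
    [[0, 0, 0.004], [0, 0, 0], -0.2],
    [[0, 0, 0], [0, 0, 0], -0.2]
  ]
}}

```text
time: 24.07
ee_pos: [0.473, -0.0032, 0.0531]
eef_rot: [-3.138, -0.128, 0.004]
contact_force: [0.6, 0.2, 0.3]
width: 0.399
finger_force: 0.0
```

Emit:
{"op": "jog_arm", "data": {
  "rows": [
    [[0, 0, 0], [0, 0, 0], -1],
    [[0, 0, 0], [0, 0, 0], -1],
    [[0, 0, 0], [0, 0, 0], -1],
    [[0, 0, 0], [0, 0, 0], -1],
    [[0, 0, 0], [0, 0, 0], -1],
    [[0, 0, 0], [0, 0, 0], -1],
    [[-0.001, 0, 0], [0, 0, 0], -1],
    [[-0.001, 0, 0], [0, 0, 0], -1],
    [[-0.001, 0, 0], [0, 0, 0], -1]
  ]
}}

```text
time: 24.82
ee_pos: [0.4713, -0.0031, 0.0556]
eef_rot: [3.139, 0.129, 0.005]
contact_force: [1.7, 2.9, 6.3]
width: 0.109
finger_force: 15.0
```

Emit:
{"op": "jog_arm", "data": {
  "rows": [
    [[-0.001, 0, 0], [0, 0, 0], -1],
    [[-0.001, 0, 0], [0, 0, 0], -1],
    [[0, 0, 0], [0, 0, 0], -1],
    [[0, 0, 0], [0, 0, 0], -1]
  ]
}}

```text
time: 25.15
ee_pos: [0.4704, -0.0032, 0.0556]
eef_rot: [-3.139, -0.128, -0.008]
contact_force: [3.7, 4.0, 4.3]
width: 0.114
finger_force: 15.0
```

Emit:
{"op": "jog_arm", "data": {
  "rows": [
    [[-0.002, 0, 0], [0, 0, 0], -1],
    [[-0.001, 0, 0], [0, 0, 0], -1],
    [[0, 0, 0], [0, 0, 0], -1],
    [[0, 0, 0], [0, 0, 0], -1]
  ]
}}

```text
time: 25.48
ee_pos: [0.4701, -0.0033, 0.0557]
eef_rot: [-3.139, -0.127, -0.015]
contact_force: [9.6, 6.9, -3.9]
width: 0.114
finger_force: 15.0
```

Emit:
{"op": "jog_arm", "data": {
  "rows": [
    [[0, 0, 0], [0, 0, 0], -0.5],
    [[0, 0, 0], [0, 0, 0], -0.3],
    [[0, 0, 0], [0, 0, 0], -0.2],
    [[0, 0, 0], [0, 0, 0], -0.2],
    [[0, 0, -0.03], [0, 0, 0], -0.2],
    [[0, 0, -0.04], [0, 0, 0], -0.2],
    [[0, 0, -0.04], [0, 0, 0], -0.2],
    [[0, 0, -0.04], [0, 0, 0], -0.2],
    [[0, 0, 0], [0, 0, 0], -0.2],
    [[0, 0, 0], [0, 0, 0], -0.2]
  ]
}}

```text
time: 26.32
ee_pos: [0.4664, -0.004, 0.2068]
eef_rot: [3.138, 0.128, 0.008]
contact_force: [-0.4, 1.1, -0.5]
width: 0.401
finger_force: 0.0
```

Emit:
{"op": "jog_arm", "data": {
  "rows": [
    [[0, 0, 0], [0, 0, 0], -0.2],
    [[0, 0, 0], [0, 0, 0], -0.2],
    [[0, 0, 0], [0, 0, 0], -0.2]
  ]
}}

```text
time: 26.57
ee_pos: [0.4635, -0.0035, 0.2029]
eef_rot: [-3.138, -0.128, 0.006]
contact_force: [0.0, -0.1, -0.2]
width: 0.403
finger_force: 0.0
```

```bash
python3 look.py w12; python3 pl.py w12; python3 tray.py w12|grep -E "panel|back"; python3 - <<'E'
from rig import r
from h import *
import numpy as np
f=r.grab_frame("top");cv2.imwrite("pics/top1.png",f["pixels"][:,:,::-1])
a=dict(np.load("top0.npz"));d=np.abs(f["pixels"].astype(int)-a["pixels"]).sum(2)
for n,(u,v) in dict(polish=(272,309),tin=(236,201),skull=(401,307),blue=(258,252),yellow=(453,313),lotion=(472,183),comb=(422,190),jar=(184,198),purple=(154,300)).items():
    w=np.s_[v-14:v+15,u-14:u+15];print(n,(d[w]>90).sum(),end="; ")
E
```

```text
26.5667 [ 0.4635 -0.0035  0.2029] phi 0.0817 z [-0.004  0.001 -1.   ] w 0.4027691764873423 F [ 0.  -0.1 -0.2]
N 20254 z 0.0286
y~ 0.03 x -0.0464 0.0444
y~ 0.055 x -0.0462 0.0444
y~ -0.03 x -0.0506 0.0399
y~ -0.06 x -0.0507 0.0397
x~ 0.035 y -0.0706 0.07
x~ 0.015 y -0.0706 0.0703
x~ -0.02 y -0.0704 0.0703
x~ -0.035 y -0.0702 0.0701
fin 893 [0.0068 0.0325] z 0.0563 ((33.809791564941406, 12.177513122558594), 0.004512389190495014)
fin 827 [-0.0131 -0.0327] z 0.0563 ((12.251808166503906, 33.014869689941406), 89.56327056884766)
back 2 [0.0075 0.0452]
panel x [-0.06417635 -0.05212035] [-0.0084 -0.0573]
polish 0; tin 0; skull 283; blue 0; yellow 582; lotion 0; comb 0; jar 0; purple 0;
```

The drawer is back against its stop and both boxes moved with it. The skull and yellow box show pixel differences, probably from the arm's shadow, so I'll compare their positions by number.

```bash
python3 - <<'E'
from h import *
a=dict(np.load("top0.npz"))["pixels"][:,:,::-1];b=cv2.imread("pics/top1.png")
for n,(u,v),lo,hi in(("yellow",(453,313),(22,120,30),(35,255,255)),("skull",(401,307),(0,110,20),(14,255,255))):
    for p in(a,b):
        h=cv2.inRange(cv2.cvtColor(np.ascontiguousarray(p[v-35:v+35,u-30:u+30]),cv2.COLOR_BGR2HSV),lo,hi)
        c=np.argwhere(h);print(n,len(c),c.mean(0).round(1),c.min(0),c.max(0))
E
```

```text
yellow 868 [34.8 29.2] [15 11] [57 47]
yellow 861 [34.9 29.1] [15 11] [57 47]
skull 402 [34.6 29.5] [24 19] [46 40]
skull 222 [34.8 33.8] [24 29] [46 41]
```

```bash
python3 -c "
from rig import r
print(r.job_done())"
```

```text
the job is handed in; nothing more can be done
None
```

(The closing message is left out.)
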